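# Stand the toppled stain bottle up and show it to the inspection camera

### The job

The red-labelled bottle has toppled out of the row: stand it back upright on the empty blue place in the lane and let go so that it stands by itself. Then pick it up again and hold it upright in the air at the inspection camera's focus point, the middle of its red label on that point and squarely facing the lens; finish while still holding it there, in the gripper alone. Do not drop the bottle, and leave the other bottles, the things on the bench and the camera undisturbed.

Things in the scene. Friction and masses are not known exactly. Their poses are not given: they have to be found in the camera images.
- bottle: the toppled bottle, rigid, about 0.15 kg: amber square body 40 x 40 mm with upright flat sides, 72 mm high; narrow neck, 22 mm across, from 72 to 82 mm above the foot; round blue cap, 28 mm across, from 82 to 108 mm. Origin: centre of its foot (underside); z runs from the foot to the cap; the red label is on the -x side. At the start it lies flat on the bench, label up, in front of its empty place, foot towards the lane and cap away from the robot
- label (a point): centre of the red label, on the bottle's -x face, 20 mm from the bottle's axis and 38 mm above its foot; axes as the bottle
- place: empty place in the lane: a flat blue square, 50 x 50 mm, on the lane's floor. Origin: its centre, at the height of the lane's floor (4 mm above the bench), where the bottle's foot must stand; z up, y along the lane, x away from the robot across the lane
- lane: bottle lane: shallow fixed grey tray, 64 mm deep (x) and 380 mm long (y), floor 4 mm above the bench. Four places 90 mm apart along y, 45 and 135 mm either side of its centre; three hold bottles. An aluminium rail 14 mm high runs along the robot side, its inner face 32 mm from the middle of the lane; end strips 10 mm high; the far side is open. Origin: centre of its underside, on the bench
- focus (a point): focus point of the inspection camera, a point in the air 110 mm straight in front of the lens, level with the lens axis, right above the yellow spot on the stand's foot; it is 170 to 240 mm above the bench, as the head is set. x axis: the way the camera looks, level, away from the lens; z up. When the bottle is shown rightly its axes are parallel to these
- stand: stand of the inspection camera, fixed: grey foot 90 x 120 x 14 mm with a steel post, 18 mm across and 314 mm tall, 20 mm behind its origin, and a 5 mm thick, 50 mm wide tongue that runs 210 mm along +x under the lens and carries the yellow spot at 180 mm. Origin: centre of the foot's underside; x the way the camera looks
- head: camera head, white and black with a black lens barrel 40 mm across, clamped on the post. Origin: on the lens axis right above the stand's origin; lens front 70 mm along +x
- bottle_white: bystander standing in the lane, same bottle with white label and black cap, 40 mm square, 108 mm tall over its cap. Origin: centre of its foot
- bottle_green: bystander standing in the lane, same bottle with green label and black cap, 40 mm square, 108 mm tall over its cap. Origin: centre of its foot
- bottle_yellow: bystander standing in the lane, same bottle with yellow label and black cap, 40 mm square, 108 mm tall over its cap. Origin: centre of its foot
- mug: bystander: grey beaker-like cup, 80 mm across, 90 mm tall. Origin: centre of its underside
- slide_box: bystander: blue slide box, 100 x 75 x 32 mm, x its long side. Origin: centre of its underside
- marker: bystander: white and pink marker pen lying along its x, 110 x 13 x 13 mm. Origin: centre of its underside
- jar: bystander: small glass jar with white lid, 48 mm across, 55 mm tall. Origin: centre of its underside
Mind the look-alikes: they are no part of the job. Leave any turquoise look-alike of the bottle alone.

How it is judged:
By the outcome, as a careful person would: the job done as asked, in the order asked, and still so for the second after the job is handed in, while the arm keeps its last pose, push and grip.
It also fails if it takes over 64 s, if anything falls off the work surface, if the arm or the gripper's body presses on something with over 40 N, if the wrist force passes 120 N, or if a joint passes its speed limit or range.

### The arm

A 7-joint arm with a two-finger parallel gripper is mounted at the origin on the work surface. World frame = base frame: x ahead of the robot, y to its left, z up, the work surface at z = 0. Lengths are in mm, angles in rad, forces in N, time in s.
With the tool pointing down it reaches from about 425 to 800 mm from the base axis. Payload 8.3 kg.
Tool frame: the origin (TCP) lies at the very end of the fingers, on their centre line; the grasp point (between the pads) lies 19 mm behind it; z points along the fingers, x is the direction in which the jaws open and shut, and the axes are right-handed (so a half turn about z gives the same grasp; the last joint's range is limited). The gripper opens to 85 mm and grips with 20 to 120 N. Pads are 22 mm wide; open, the fingers measure 114 mm over their backs; the gripper's body (76 mm by 85 mm) begins 54 mm behind the grasp point. The pads swing forward as they close: fully open they stand 13 mm farther back than shut.
Start: joints at [-1.373, 0.383, 0.016, 1.37, -0.006, 1.388, -0.046], TCP at [161.106, 603.861, 231.279] pointing down, gripper open.
Joint ranges: [-2.95, 2.95], [-0.25, 2.06], [-1.52, 1.56], [0.18, 2.33], [-1.44, 4.58], [0.02, 2.06], [-3.01, 3.01]. Speed limits (rad/s): [2.39, 2.39, 3.01, 3.01, 3.14, 3.14, 3.14].

### API

Orientations are given as a 3x3 rotation matrix whose columns are the frame's x, y, z axes.
In Python, from rig import * gives the robot as it stands. The module is installed in compiled form; this text tells all that it offers.
- The arm moves only by the shell command python3 -m creep 'ROWS' [OPENING]. ROWS is text: rows parted by semicolons, each of 6 numbers parted by spaces: the shift along the world's x, y, z in mm, then the turn, a rotation vector about the world's x, y, z in rad. In form: tx ty tz rx ry rz; .... A call has 1 to 12 rows; each row shifts and turns the commanded pose from where the row before left it; what a row does not reach is not made up. A row lasts 1/12 s, in which the tool goes at most 41.7 mm and 7.16 degrees, less where a joint would pass 70% of its speed; a pose out of reach is approached as far as the arm can. A call with a gripper value outside its range is refused whole. OPENING is the opening, from 0 (shut) to 1 (fully open), set as the call begins (- or left out, the last holds). The fingers move at their own pace and stop on an object; the grip force is fixed at half the most. Time passes only in rows, so rows that do not move let the fingers close. It gives the time, the measured TCP pose, the force and the opening at its end, in the units of the state.
- get_obs(): the state, without advancing time (a new reading comes with each control period).
- camera(name): name is "side" or "top"; returns a dict with "frame" (384x512x3 uint8, red, green, blue), "depth" (384x512 float32, mm along the optical axis (not along the pixel's ray), 0 where there is no reading), "fovy" (degrees; the focal length in pixels is half the picture's height over the tangent of half this angle, whatever the lens; pixels are square), "cx", "cy" (the principal point, pixels), "T" (4x4, takes a point from camera to world coordinates). Camera axes: x right, y up, looking along -z (the intrinsics and any distortion apply to the point x, -y, -z); pixel columns grow to the right and rows downward; lengths in mm; the calibration is good to about 2 mm. A picture is of the moment at which its call begins.
- finish_job(): hands the job in, once; it reports no verdict.
The state is a dict: "t": time; "joints": joint angles; "qd": joint speeds; "joint_efforts": joint torques, N m; "ee_pos": TCP position; "tool_rot": TCP orientation; "contact_force": force on the tool from outside, world axes, zero at the start; "wrist_torque": the same for the moment, N m; "gripper_width": opening from 0.0 (shut) to 1.0 (fully open).
Only numpy, scipy, OpenCV 4.12 (cv2) and the standard library are available. Lean on these libraries where they do the work, as an engineer would, in place of code of your own. Each camera call takes 0.05 s, during which the arm holds its last target. There are 200 camera calls.

## Working session

There is one attempt and no reset: what is moved stays moved. The work goes in short steps, Python scripts to look and compute and a shell command to move; the robot and the scene stay as the last step left them, time stands still between calls to the robot, and variables do not carry over. Pictures are saved under pics/ and viewed, about 8 in all and at most 12, crops included, and the job is handed in when it is done.

```bash
mkdir -p pics; cat > h.py <<'E'
import numpy as np, cv2
from rig import *
def cam(n):
    c=camera(n); c['f']=c['frame'].shape[0]/2/np.tan(np.radians(c['fovy']/2)); return c
def pts(c):
    d=c['depth']; v,u=np.indices(d.shape)
    P=np.stack([(u-c['cx'])*d/c['f'],-(v-c['cy'])*d/c['f'],-d],-1)
    return P@c['T'][:3,:3].T+c['T'][:3,3]
def ray(c,u,v):
    r=c['T'][:3,:3]@np.array([(u-c['cx'])/c['f'],-(v-c['cy'])/c['f'],-1]); return c['T'][:3,3],r
def onz(c,u,v,z):
    o,r=ray(c,u,v); return o+r*(z-o[2])/r[2]
def save(c,n): cv2.imwrite('pics/'+n,c['frame'][:,:,::-1])
E
python3 - <<'E'
from h import *
for n in('side','top'):
    c=cam(n); print({k:v for k,v in c.items() if k not in('frame','depth')}); np.savez(n+'0',**c)
    cv2.imwrite(f'pics/{n}0.png',cv2.resize(c['frame'][:,:,::-1],(768,576)))
print(get_obs())
E
```

```text
{'fovy': 43.691886553162774, 'cx': 254.90277464716678, 'cy': 183.7012295781101, 'T': array([[ 9.88993086e-01,  1.07399751e-01, -1.01774107e-01,
         4.14490757e+02],
       [-1.47914615e-01,  7.35001655e-01, -6.61735471e-01,
        -9.60127814e+02],
       [ 3.73391254e-03,  6.69505684e-01,  7.42797548e-01,
         1.17845051e+03],
       [ 0.00000000e+00,  0.00000000e+00,  0.00000000e+00,
         1.00000000e+00]]), 'f': np.float64(478.92015041077894)}
{'fovy': 49.0350715412889, 'cx': 257.4478778249011, 'cy': 197.050959383688, 'T': array([[-7.80665594e-03,  9.87901074e-01, -1.54888750e-01,
         3.60239776e+02],
       [-9.99956615e-01, -6.92518539e-03,  6.22975633e-03,
         1.20549628e+01],
       [ 5.08174966e-03,  1.54930663e-01,  9.87912276e-01,
         1.23227420e+03],
       [ 0.00000000e+00,  0.00000000e+00,  0.00000000e+00,
         1.00000000e+00]]), 'f': np.float64(420.96407411532726)}
{'t': 0.1, 'joints': array([-1.3729204 ,  0.38414555,  0.01639922,  1.37104739, -0.00634025,
        1.38822771, -0.04650394]), 'qd': array([ 0.00039389, -0.00106692,  0.00011335, -0.00373452,  0.00035498,
       -0.00029472, -0.00054109]), 'joint_efforts': array([ 3.23436994e-03, -6.29125857e+01,  8.47893544e-01, -3.72762179e+01,
        1.69036305e-02,  1.02580909e-02, -3.56225019e-05]), 'ee_pos': array([160.98831043, 603.43073   , 230.38513779]), 'tool_rot': array([[ 2.57801201e-01,  9.66197871e-01, -4.63140034e-04],
       [ 9.66196343e-01, -2.57801617e-01, -1.71856724e-03],
       [-1.77987426e-03, -4.43550666e-06, -9.99998416e-01]]), 'contact_force': array([-0.17131847, -0.02235749, -0.55003056]), 'wrist_torque': array([-0.06901438, -0.04208619,  0.01050336]), 'gripper_width': 0.9999785333275256}
```

View pics/side0.png

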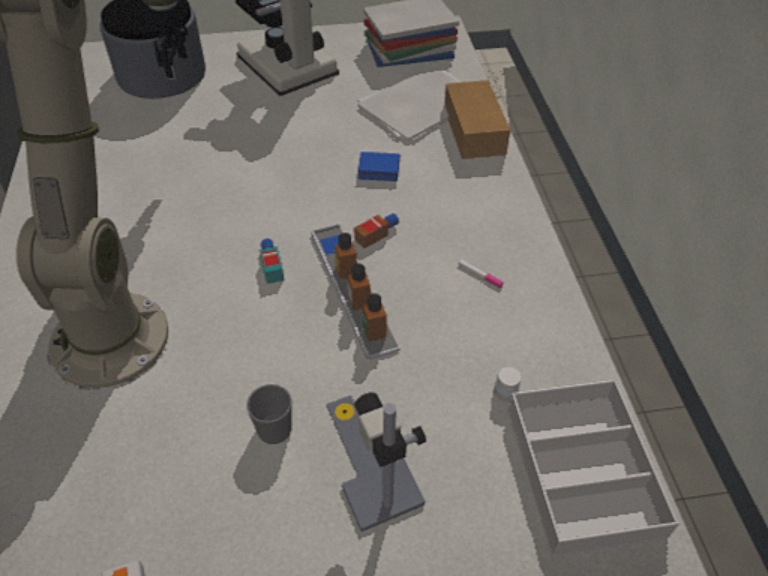

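View pics/top0.png

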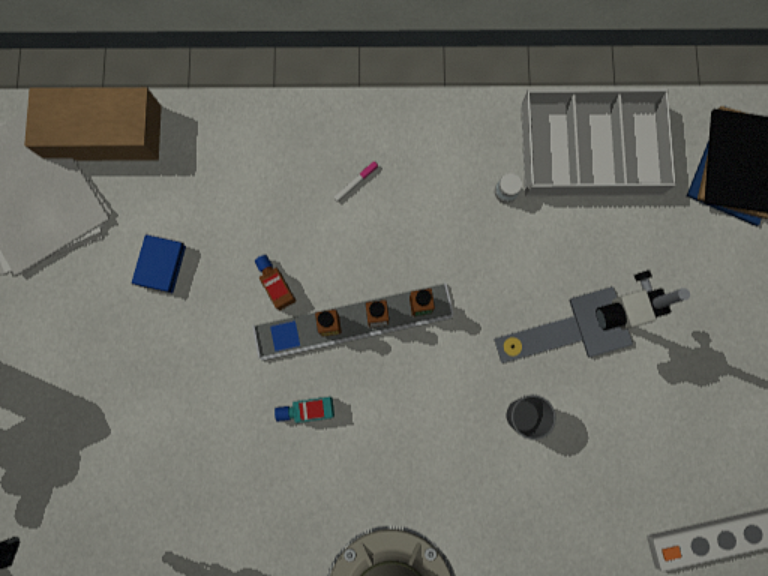

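The job's bottle is the amber one with the red label and blue cap at top (275,285) and side (372,230). It lies beyond the lane in front of the empty blue place, which is at top (285,335). The turquoise look-alike is at top (310,410) and side (270,262), and I leave it alone. The stand's yellow spot is at top (512,346). Next I measure, with one enlarged crop to confirm.

```bash
cat > m.py <<'E'
from h import *
c=dict(np.load('top0.npz'));s=dict(np.load('side0.npz'))
def blob(c,lo,hi,box,name,zr=None):
    h=cv2.cvtColor(c['frame'],cv2.COLOR_RGB2HSV).astype(int)
    m=np.all((h>=lo)&(h<=hi),-1); M=np.zeros_like(m); x0,y0,x1,y1=box; M[y0:y1,x0:x1]=m[y0:y1,x0:x1]
    n,l,st,ce=cv2.connectedComponentsWithStats(M.astype(np.uint8)); i=1+st[1:,4].argmax(); M=l==i
    P=pts(c)[M]; r=cv2.minAreaRect(np.argwhere(M)[:,::-1].astype(np.float32))
    print(name,'px',ce[i].round(1),st[i,4],'P med',np.median(P,0).round(1))
    return ce[i],cv2.boxPoints(r)
for nm,cc,B in(('top',c,dict(cap=(165,165,190,185),lab=(165,170,205,210),amb=(165,170,205,210),plc=(170,205,210,240),yel=(320,215,365,245))),
            ('side',s,dict(cap=(250,135,270,155),lab=(230,135,270,165),amb=(230,135,270,165),plc=(205,150,235,175),yel=(215,260,245,285)))):
  for k,lo,hi,z in(('cap',(100,120,40),(125,255,255),20),('lab',(174,130,120),(180,255,255),40),('amb',(0,100,30),(180,255,255),40),('plc',(100,120,40),(125,255,255),4),('yel',(18,120,80),(35,255,255),5)):
    try:
        e,b=blob(cc,lo,hi,B[k],nm+' '+k); print('   onz',onz(cc,*e,z).round(1),'box',[onz(cc,*q,z)[:2].round(0).tolist() for q in b])
    except Exception as x: print(nm,k,x)
# lane rail ends, caps, head in top by height
P=pts(c); 
cap=[(326,320),(377,310),(423,299)]
for u,v in cap: print('cap',onz(c,u/1.5,v/1.5,108).round(1),P[int(v/1.5),int(u/1.5)].round(1))
for nm,cc in(('top',c),('side',s)):
    Q=pts(cc); m=(Q[...,2]>60)&(Q[...,0]>380)&(Q[...,0]<620)&(Q[...,1]<-190)&(Q[...,1]>-480)
    q=Q[m]; print(nm,'head',len(q),q.min(0).round(),q.max(0).round())
    for z in range(60,360,20):
        w=q[abs(q[:,2]-z)<10]
        if len(w): print(z,len(w),np.percentile(w[:,:2],[5,50,95],axis=0).round().tolist())
a=cv2.resize(c['frame'][150:250,150:310,::-1],None,fx=4,fy=4,interpolation=2)
b=cv2.resize(s['frame'][250:360,200:300,::-1],None,fx=4,fy=4,interpolation=2)
b=cv2.resize(b,(364,400)); a=cv2.resize(a,(430,400)) if 0 else a[:, :430]
cv2.imwrite('pics/crop1.png',np.hstack([a,b]))
E
python3 m.py
```

```text
top cap px [174.5 174.8] 74 P med [615.5 245.9  31.1]
   onz [618.1 247.4  20. ] box [[625.0, 264.0], [636.0, 242.0], [612.0, 230.0], [601.0, 252.0]]
top lab px [176.5 187. ] 2 P med [577.8 236.7  41.4]
   onz [578. 237.  40.] box [[578.0, 236.0], [578.0, 236.0], [578.0, 238.0], [578.0, 238.0]]
top amb px [182.5 189. ] 433 P med [568.9 219.2  38.4]
   onz [572.1 219.6  40. ] box [[615.0, 268.0], [635.0, 234.0], [538.0, 178.0], [519.0, 212.0]]
top plc px [189.7 223.6] 287 P med [474.7 202.5   4.7]
   onz [475.6 203.    4. ] box [[494.0, 233.0], [505.0, 184.0], [457.0, 173.0], [447.0, 222.0]]
top yel px [341.4 230.6] 112 P med [ 451.  -239.3    4.9]
   onz [ 451.9 -239.9    5. ] box [[468.0, -225.0], [468.0, -257.0], [436.0, -256.0], [436.0, -223.0]]
side cap px [261.2 145.9] 39 P med [620.3 236.   29. ]
   onz [621.5 245.   20. ] box [[607.0, 252.0], [626.0, 269.0], [637.0, 239.0], [618.0, 223.0]]
side lab px [246.5 151.5] 2 P med [563.8 202.4  41.8]
   onz [564.  204.3  40. ] box [[566.0, 206.0], [566.0, 206.0], [562.0, 202.0], [562.0, 202.0]]
side amb px [248.7 152.6] 310 P med [568
[... 1264 characters left out ...]
97.0, -445.0], [503.0, -443.0], [511.0, -439.0]]
120 26 [[497.0, -445.0], [503.0, -443.0], [511.0, -440.0]]
140 31 [[497.0, -445.0], [503.0, -443.0], [512.0, -438.0]]
160 23 [[499.0, -445.0], [505.0, -443.0], [513.0, -439.0]]
180 24 [[467.0, -454.0], [482.0, -434.0], [522.0, -398.0]]
200 191 [[467.0, -456.0], [506.0, -434.0], [554.0, -395.0]]
220 729 [[469.0, -452.0], [492.0, -418.0], [550.0, -356.0]]
240 105 [[477.0, -444.0], [496.0, -418.0], [511.0, -389.0]]
260 35 [[496.0, -445.0], [504.0, -443.0], [511.0, -438.0]]
280 41 [[496.0, -444.0], [504.0, -442.0], [511.0, -438.0]]
300 48 [[496.0, -445.0], [504.0, -442.0], [513.0, -437.0]]
320 54 [[497.0, -444.0], [506.0, -436.0], [512.0, -429.0]]
```

View pics/crop1.png

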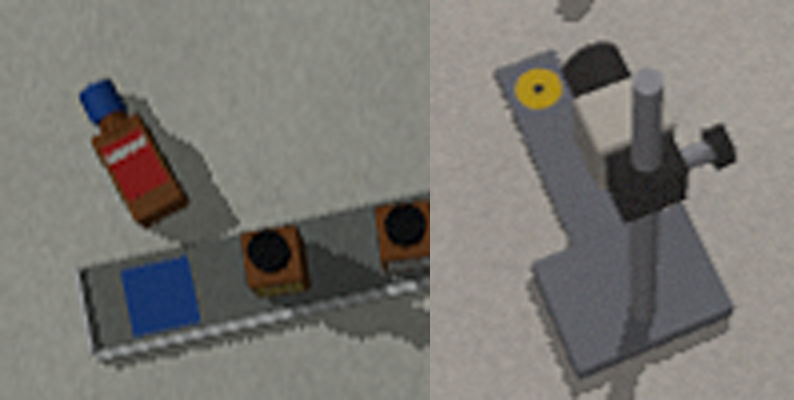

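The crop confirms it: an amber body with a red label and a blue cap (crop (103,100)), lying beside the blue place (crop (160,295)). The place is about (475,202), and the lane yaw is about 11.9° from the cap line, with 89 mm spacing against the 90 expected. Next I refine the bottle pose, the stand yaw and the lens height from depth.

```bash
cat > m2.py <<'E'
from h import *
c=dict(np.load('top0.npz'));s=dict(np.load('side0.npz'))
for n,cc in(('top',c),('side',s)):
    P=pts(cc); box=(P[...,0]>510)&(P[...,0]<650)&(P[...,1]>160)&(P[...,1]<280)
    q=P[box&(P[...,2]>34)]; r=cv2.minAreaRect(q[:,:2].astype(np.float32)); print(n,'bottle top face',len(q),np.median(q[:,2]).round(1),r)
    h=cv2.cvtColor(cc['frame'],cv2.COLOR_RGB2HSV).astype(int)
    hue=((h[...,0]<6)|(h[...,0]>172))&(h[...,1]>150)&(h[...,2]>70)&box
    k=np.argwhere(hue); print(' red',len(k),onz(cc,*k.mean(0)[::-1],40).round(1), h[hue].mean(0).round())
    capm=(h[...,0]>100)&(h[...,0]<125)&(h[...,1]>120)&box
    q=P[capm]; q=q[q[:,2]>15]; print(' cap',len(q),np.percentile(q,[3,50,97],axis=0).round(1).tolist())
    # yaw of tongue: grey points z 2..9
    T=(P[...,0]>420)&(P[...,0]<520)&(P[...,1]>-330)&(P[...,1]<-200)&(P[...,2]>3)&(P[...,2]<8)
    q=P[T]; r=cv2.minAreaRect(q[:,:2].astype(np.float32)); v=cv2.fitLine(q[:,:2].astype(np.float32),cv2.DIST_L2,0,.01,.01).ravel(); print(' tongue',len(q),r,v, np.degrees(np.arctan2(v[1],v[0])))
    F=(P[...,0]>430)&(P[...,0]<580)&(P[...,1]>-520)&(P[...,1]<-320)&(P[...,2]>10)&(P[...,2]<18)
    q=P[F]; print(' foot',len(q),cv2.minAreaRect(q[:,:2].astype(np.float32)))
    # barrel: black points near lens in head
    d=np.array([-.2419,.9703]); o=np.array([452.5,-241.5])-180*d
    a=(P[...,:2]-o)@d; b=(P[...,:2]-o)@np.array([d[1],-d[0]])
    B=(P[...,2]>150)&(P[...,2]<280)&(abs(b)<60)&(a>-60)&(a<110)
    for a0 in range(-60,110,10):
        w=B&(a>=a0)&(a<a0+10)
        if w.sum()>3: print('  a',a0,w.sum(),'b',np.percentile(b[w],[3,97]).round(1),'z',np.percentile(P[...,2][w],[3,50,97]).round(1),'V',h[...,2][w].mean().round())
E
python3 m2.py
```

```text
top bottle top face 359 39.4 ((579.3251342773438, 224.56143188476562), (106.64544677734375, 39.59300994873047), 28.791351318359375)
 red 131 [563.9 215.2  40. ] [ 10. 203. 117.]
 cap 75 [[602.8, 232.2, 25.0], [615.5, 244.4, 31.0], [627.8, 258.2, 36.2]]
 tongue 534 ((469.897216796875, -265.267333984375), (129.49942016601562, 96.94828033447266), 89.645751953125) [ 2.3963076e-01 -9.7086412e-01  4.6012003e+02 -2.6967484e+02] -76.13525
 foot 843 ((494.13525390625, -400.4540710449219), (119.88008117675781, 116.07244873046875), 15.211625099182129)
  a -40 16 b [-17.3  24.3] z [220.  223.1 225.4] V 31.0
  a -30 60 b [-17.6  56.4] z [207.4 222.1 226.7] V 29.0
  a -20 161 b [-15.7  56.4] z [204.1 223.  273. ] V 51.0
  a -10 116 b [-18.3  56.2] z [205.3 227.  274.9] V 65.0
  a 0 89 b [-22.7  27.8] z [225.  229.1 232.2] V 130.0
  a 10 99 b [-22.4  27.3] z [225.4 229.2 232.6] V 132.0
  a 20 88 b [-23.1  26.9] z [225.6 228.8 232.2] V 132.0
  a 30 152 b [-23.5  27.7] z [189.5 225.9 231.9] V 100.0
  a 40 66 b [-16.7  19.9] z [210.2 220.4 225.5] V 10.0
  a 50 62 b [-17.2  20.1] z [207.6 219.8 226.1] 
[... 587 characters left out ...]
5, -403.602294921875), (120.12103271484375, 119.74658966064453), 15.129570007324219)
  a -40 231 b [-17.4  54.4] z [187.9 212.5 226.6] V 39.0
  a -30 257 b [-17.8  55.5] z [156.  223.6 276.3] V 68.0
  a -20 91 b [-18.6  56.7] z [194.4 218.4 227.5] V 61.0
  a -10 109 b [-23.7  29.4] z [190.3 225.9 231.3] V 115.0
  a 0 68 b [-23.8  27.9] z [193.6 228.2 232. ] V 142.0
  a 10 72 b [-24.2   6.9] z [189.9 228.3 231.2] V 140.0
  a 20 81 b [-24.3  10.8] z [194.6 228.6 231.8] V 144.0
  a 30 37 b [-22.8  14.7] z [219.2 226.9 230.4] V 105.0
  a 40 61 b [-16.6  18.5] z [213.7 221.4 226.5] V 42.0
  a 50 64 b [-17.   17.8] z [207.5 221.  226.4] V 45.0
  a 60 55 b [-16.9  18.3] z [210.1 221.2 224.9] V 59.0
```

Bottle: foot about (532,199), axis yaw 28.8°, length 107 mm against 108 expected. Stand yaw is 105.1° and the lens axis is about 205 mm high, inside the 170–240 range. I'll grasp with the tool tilted 30° back, so that it ends 60° off vertical once the bottle is upright.

```bash
R='25 -21 0 0 0 .0637'; python3 -m creep '25 -21 0 0 0 .0637;25 -21 0 0 0 .0637;25 -21 0 0 0 .0637;25 -21 0 0 0 .0637;25 -21 0 0 0 .0637;25 -21 0 0 0 .0637;25 -21 0 0 0 .0637;25 -21 0 0 0 .0637;25 -21 0 0 0 .0637;25 -21 0 0 0 .0637;25 -21 0 0 0 .0637;25 -21 0 0 0 .0637' 0.75
python3 -m creep '12 -10 -12 -.021 .0382 0;12 -10 -12 -.021 .0382 0;12 -10 -12 -.021 .0382 0;12 -10 -12 -.021 .0382 0;12 -10 -12 -.021 .0382 0;12 -10 -12 -.021 .0382 0;12 -10 -12 -.021 .0382 0;12 -10 -12 -.021 .0382 0;12 -10 -12 -.021 .0382 0;12 -10 -12 -.021 .0382 0;12 -10 -12 -.021 .0382 0;7 4 0 -.021 .0382 0'
python3 -m creep '0 0 0 0 0 0;0 0 0 0 0 0'
```

```text
t: 1.1
ee_pos: [462.0, 350.5, 230.9]
tool_rot: [[-0.485, 0.874, -0.001], [0.874, 0.485, -0.0], [-0.0, -0.001, -1.0]]
contact_force: [1.8, -1.0, -0.1]
gripper_width: 0.751
t: 2.1
ee_pos: [600.6, 241.3, 96.0]
tool_rot: [[-0.479, 0.758, -0.443], [0.878, 0.412, -0.244], [-0.002, -0.506, -0.863]]
contact_force: [1.4, -0.7, -0.4]
gripper_width: 0.746
t: 2.27
ee_pos: [599.8, 245.6, 96.3]
tool_rot: [[-0.482, 0.757, -0.44], [0.876, 0.417, -0.242], [0.001, -0.503, -0.865]]
contact_force: [0.6, 0.4, 0.8]
gripper_width: 0.753
```

```bash
python3 -m creep '3 -3 0 0 0 0;3 -3 0 0 0 0;-9 -5 -18 0 0 0;-9 -5 -18 0 0 0;0 0 0 0 0 0;0 0 0 0 0 0'
python3 - <<'E'
from h import *
print(get_obs()['ee_pos'])
a=cam('top');b=cam('side')
A=cv2.resize(a['frame'][130:230,130:230,::-1],(400,400),interpolation=2);B=cv2.resize(b['frame'][80:180,200:300,::-1],(400,400),interpolation=2)
cv2.imwrite('pics/g1.png',np.hstack([A,B]))
E
```

```text
t: 2.77
ee_pos: [587.7, 229.6, 64.5]
tool_rot: [[-0.482, 0.759, -0.438], [0.876, 0.418, -0.241], [0.001, -0.5, -0.866]]
contact_force: [1.2, -0.5, 0.6]
gripper_width: 0.749
[587.67459704 229.58471496  64.51041265]
```

View pics/g1.png

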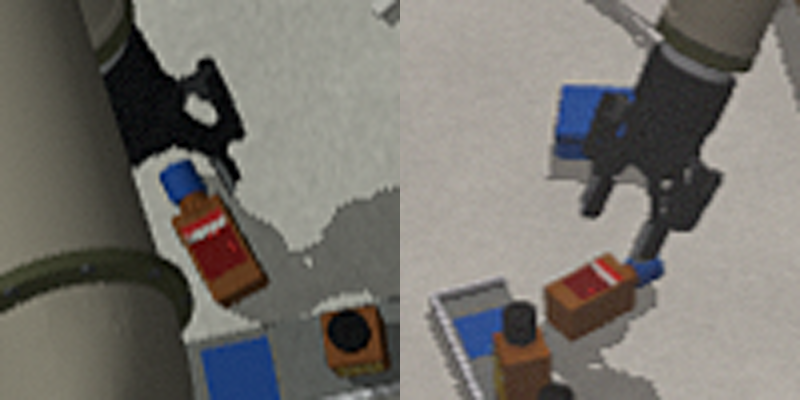

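Top crop: the bottle is at about (225,250), with the fingers to either side along its axis. Side crop: the fingers sit just above the cap end. They are aligned, so I'm descending along the tool axis.

```bash
python3 -m creep '-4.5 -2.5 -9.3 0 0 0;-4.5 -2.5 -9.3 0 0 0;-4.5 -2.5 -9.3 0 0 0;-4.5 -2.5 -9.3 0 0 0;-4.5 -2.5 -9.3 0 0 0;-4.5 -2.5 -9.3 0 0 0;0 0 0 0 0 0;0 0 0 0 0 0'
python3 -m creep '0 0 0 0 0 0;0 0 0 0 0 0;0 0 0 0 0 0;0 0 0 0 0 0;0 0 0 0 0 0;0 0 0 0 0 0;0 0 0 0 0 0;0 0 0 0 0 0' 0
```

```text
t: 3.53
ee_pos: [561.8, 215.3, 8.5]
tool_rot: [[-0.483, 0.759, -0.437], [0.876, 0.419, -0.24], [0.0, -0.499, -0.867]]
contact_force: [-0.9, -0.3, -0.6]
gripper_width: 0.752
t: 4.2
ee_pos: [562.5, 215.3, 8.9]
tool_rot: [[-0.483, 0.76, -0.435], [0.876, 0.419, -0.24], [-0.0, -0.497, -0.868]]
contact_force: [3.4, 0.0, 6.4]
gripper_width: 0.461
```

```bash
python3 -m creep '0 0 12 0 0 0;0 0 18 0 0 0;0 0 22 .0418 -.076 0;0 0 22 .0418 -.076 0;0 0 22 .0418 -.076 0;0 0 22 .0418 -.076 0;0 0 22 .0418 -.076 0;0 0 22 .0418 -.076 0;0 0 15 0 0 -.0933;0 0 15 0 0 -.0933;0 0 0 0 0 -.0933;0 0 0 0 0 -.0933'
python3 -m creep '-6 0 0 0 0 -.0933;-6 0 0 0 0 -.0933;-6 0 0 0 0 -.0933;-6 0 0 0 0 -.0933;-6 0 0 0 0 -.0933;-6 0 0 0 0 -.0933;-6 0 0 0 0 -.0933;-6 0 0 0 0 -.0933;-6 0 0 0 0 -.0933;-6 0 0 0 0 -.0933;-6 0 0 0 0 -.0933;-6 0 0 0 0 -.0933'
python3 -m creep '0 0 0 0 0 -.0933;0 0 0 0 0 -.0933;0 0 0 0 0 -.0933;0 0 0 0 0 -.0933;0 0 0 0 0 0;0 0 0 0 0 0'
```

```text
t: 5.2
ee_pos: [561.1, 215.0, 201.7]
tool_rot: [[-0.126, 0.992, -0.001], [0.992, 0.126, 0.001], [0.001, -0.001, -1.0]]
contact_force: [0.2, 0.3, -2.4]
gripper_width: 0.459
t: 6.2
ee_pos: [488.3, 214.7, 199.9]
tool_rot: [[0.838, 0.546, -0.002], [0.546, -0.838, 0.002], [-0.001, -0.003, -1.0]]
contact_force: [-0.3, -0.1, -1.7]
gripper_width: 0.464
t: 6.7
ee_pos: [488.8, 214.8, 199.8]
tool_rot: [[0.978, 0.21, -0.001], [0.21, -0.978, 0.003], [-0.0, -0.003, -1.0]]
contact_force: [0.4, 0.6, -1.9]
gripper_width: 0.459
```

```bash
python3 -m creep '0 0 0 -.1027 -.0221 0;0 0 0 -.1027 -.0221 0;0 0 0 -.1027 -.0221 0;0 0 0 -.1027 -.0221 0;0 0 0 -.1027 -.0221 0;0 0 0 -.1027 -.0221 0;0 0 0 -.1027 -.0221 0;0 0 0 -.1027 -.0221 0;0 0 0 -.1027 -.0221 0;0 0 0 -.1027 -.0221 0;0 0 0 0 0 0;0 0 0 0 0 0'
python3 - <<'E'
from h import *
print(get_obs()['ee_pos'],get_obs()['tool_rot'])
a=cam('top');b=cam('side'); np.savez('top1',**a); np.savez('side1',**b)
A=cv2.resize(a['frame'][140:265,130:255,::-1],(400,400),interpolation=2);B=cv2.resize(b['frame'][60:185,165:290,::-1],(400,400),interpolation=2)
cv2.imwrite('pics/g2.png',np.hstack([A,B]))
E
```

```text
t: 7.7
ee_pos: [488.5, 215.9, 197.7]
tool_rot: [[0.977, 0.107, 0.183], [0.212, -0.488, -0.847], [-0.002, 0.866, -0.5]]
contact_force: [-0.6, -0.2, -0.9]
gripper_width: 0.461
[488.45470806 215.85081177 197.72228463] [[ 0.97732305  0.10724162  0.18258943]
 [ 0.21174719 -0.48813815 -0.84669019]
 [-0.00167156  0.86615263 -0.49977678]]
```

View pics/g2.png

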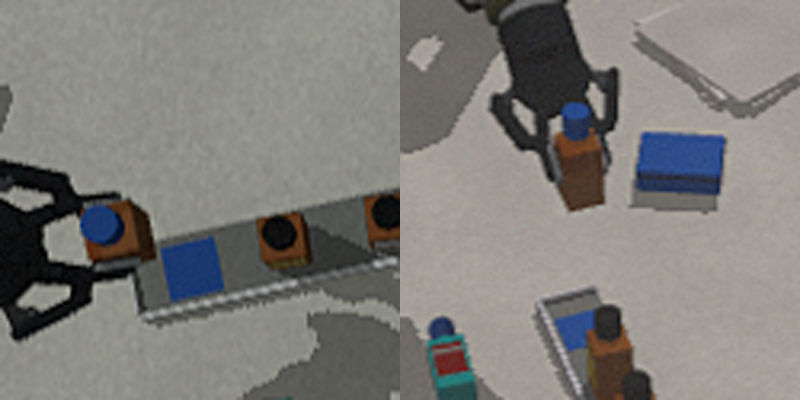

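Both views show the bottle upright in the gripper, with its cap at top-crop (100,225) and side-crop (575,120). Next I check its position and tilt against the prediction.

```bash
cat > m3.py <<'E'
from h import *
import sys
k=sys.argv[1]; X=np.array(eval(sys.argv[2]))  # predicted axis foot
for n in('top','side'):
    c=dict(np.load(n+k+'.npz')); P=pts(c); h=cv2.cvtColor(c['frame'],cv2.COLOR_RGB2HSV).astype(int)
    near=np.linalg.norm(P[...,:2]-X[:2],axis=-1)<45
    b=near&(h[...,0]>100)&(h[...,0]<125)&(h[...,1]>100)&(P[...,2]>X[2]+60)
    q=P[b]; zt=np.percentile(q[:,2],95); t=b&(P[...,2]>zt-6); e=np.argwhere(t).mean(0)[::-1]
    print(n,'cap',b.sum(),'ztop',zt.round(1),'topface xy',onz(c,*e,X[2]+108).round(1),'med',np.median(P[t],0).round(1))
    a=near&((h[...,0]<18)|(h[...,0]>170))&(h[...,1]>110)&(P[...,2]>X[2]-12)
    w=P[a]
    print('  amber',a.sum(),np.percentile(w,[2,50,98],axis=0).round(1).tolist())
    sh=w[abs(w[:,2]-X[2]-72)<5]
    if len(sh)>10: print('  shoulder',len(sh),cv2.minAreaRect(sh[:,:2].astype(np.float32)))
    m=w[(w[:,2]>X[2]+5)&(w[:,2]<X[2]+66)]
    if len(m)>30:
        for ax in (0,1): # face plane fits: cov normal
            pass
        f=m[m[:,1]<np.percentile(m[:,1],100)]; cc=f.mean(0); print('  face normal',np.linalg.svd(f-cc,full_matrices=False)[2][2].round(3),cc.round(1),len(f))
E
python3 m3.py 1 '[486,227,163]'
```

```text
top cap 138 ztop 276.4 topface xy [483.  228.6 271. ] med [482.3 227.5 273.6]
  amber 209 [[462.7, 206.1, 176.7], [475.7, 213.9, 236.4], [503.1, 244.4, 240.9]]
  shoulder 130 ((482.1297912597656, 227.9080810546875), (40.04033279418945, 38.87019348144531), 11.844480514526367)
  face normal [-0.145  0.987 -0.069] [482.3 209.7 203.8] 65
side cap 87 ztop 277.2 topface xy [484.6 226.9 271. ] med [484.5 222.9 274.7]
  amber 228 [[466.9, 199.8, 171.5], [485.1, 207.6, 220.2], [505.5, 235.2, 242.8]]
  shoulder 66 ((486.0262145996094, 224.4023895263672), (40.336578369140625, 48.15433883666992), 6.092795372009277)
  face normal [-0.187  0.982 -0.01 ] [486.8 206.4 199.7] 135
```

```bash
python3 -m creep '-2.4 -6.4 -10 0 0 0;-2.4 -6.4 -10 0 0 0;-2.4 -6.4 -10 0 0 0;-2.5 -6.4 -10 0 0 0;0 0 -17 0 0 0;0 0 -17 0 0 0;0 0 -17 0 0 0;0 0 -17 0 0 0;0 0 -17 0 0 0;0 0 -17 0 0 0;0 0 -5 0 0 0;0 0 -5 0 0 0'
python3 -m creep '0 0 -2 0 0 0;0 0 0 0 0 0'
python3 - <<'E'
from h import *
for n in('top','side'): np.savez(n+'2',**cam(n))
A,B=[np.load(n+'2.npz')['frame'] for n in('top','side')]
A=cv2.resize(A[160:260,135:235,::-1],(400,400),interpolation=2);B=cv2.resize(B[90:190,165:265,::-1],(400,400),interpolation=2)
cv2.imwrite('pics/g3.png',np.hstack([A,B]))
E
python3 m3.py 2 '[475,202,9]'
```

```text
t: 8.8
ee_pos: [479.1, 189.1, 45.9]
tool_rot: [[0.978, 0.103, 0.182], [0.209, -0.487, -0.848], [0.001, 0.867, -0.498]]
contact_force: [-0.2, -0.2, -1.9]
gripper_width: 0.46
t: 8.97
ee_pos: [479.5, 189.4, 45.3]
tool_rot: [[0.978, 0.102, 0.182], [0.209, -0.489, -0.847], [0.003, 0.866, -0.499]]
contact_force: [0.0, -0.6, -2.5]
gripper_width: 0.46
top cap 94 ztop 124.9 topface xy [473.  202.8 117. ] med [471.6 202.5 121.6]
  amber 146 [[453.3, 179.3, 31.0], [467.0, 189.4, 84.2], [494.2, 222.8, 100.1]]
  shoulder 72 ((472.29998779296875, 201.4254150390625), (38.873779296875, 39.3100700378418), 11.247550964355469)
  face normal [-0.516  0.845 -0.141] [476.4 184.5  50.3] 30
side cap 74 ztop 124.1 topface xy [475.9 203.1 117. ] med [475.8 197.7 121.2]
  amber 163 [[456.4, 173.8, 20.1], [473.5, 182.4, 74.5], [495.6, 209.5, 90.0]]
  shoulder 57 ((477.1177673339844, 196.4919891357422), (47.12752914428711, 40.33195114135742), 16.590543746948242)
  face normal [-0.281  0.959  0.028] [475.3 180.5  52.7] 83
```

View pics/g3.png

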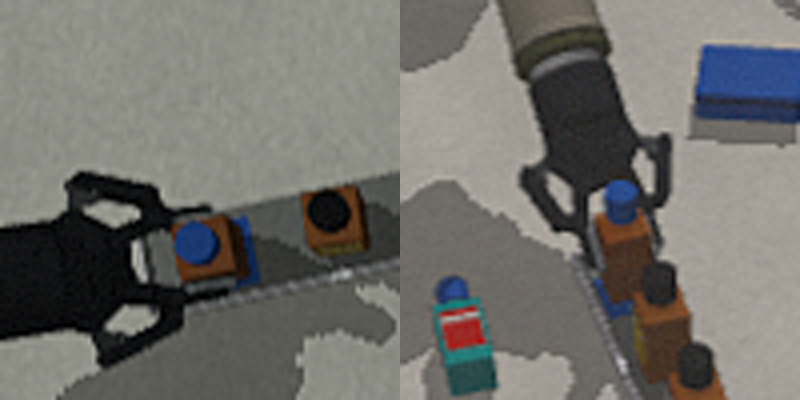

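The bottle is above its place: its axis is about (474.5,202.5) against the place at (475,202). I'm lowering gently until contact.

```bash
python3 -m creep '0 0 -2 0 0 0;0 0 -2 0 0 0;0 0 0 0 0 0;0 0 0 0 0 0'; python3 -m creep '0 0 -1 0 0 0;0 0 0 0 0 0';python3 -m creep '0 0 -1 0 0 0;0 0 0 0 0 0';python3 -m creep '0 0 -1 0 0 0;0 0 0 0 0 0'
```

```text
t: 9.4
ee_pos: [479.4, 189.3, 41.5]
tool_rot: [[0.978, 0.102, 0.182], [0.209, -0.489, -0.847], [0.003, 0.866, -0.5]]
contact_force: [-0.6, -0.0, -2.5]
gripper_width: 0.462
t: 9.57
ee_pos: [479.4, 189.2, 40.4]
tool_rot: [[0.978, 0.102, 0.182], [0.209, -0.489, -0.847], [0.003, 0.866, -0.5]]
contact_force: [-0.7, -0.2, -1.7]
gripper_width: 0.462
t: 9.73
ee_pos: [479.4, 189.2, 39.3]
tool_rot: [[0.978, 0.102, 0.182], [0.209, -0.489, -0.847], [0.003, 0.866, -0.499]]
contact_force: [0.4, 0.4, -2.9]
gripper_width: 0.459
t: 9.9
ee_pos: [479.3, 189.3, 38.3]
tool_rot: [[0.978, 0.102, 0.182], [0.209, -0.489, -0.847], [0.003, 0.866, -0.499]]
contact_force: [0.9, -0.9, -1.8]
gripper_width: 0.461
```

```bash
python3 -m creep '0 0 -.7 0 0 0;0 0 0 0 0 0';python3 -m creep '0 0 -.7 0 0 0;0 0 0 0 0 0';python3 -m creep '0 0 -.7 0 0 0;0 0 0 0 0 0'
```

```text
t: 10.07
ee_pos: [479.4, 189.2, 37.7]
tool_rot: [[0.978, 0.102, 0.182], [0.209, -0.489, -0.847], [0.003, 0.866, -0.499]]
contact_force: [0.1, -0.6, -1.6]
gripper_width: 0.462
t: 10.23
ee_pos: [479.4, 189.2, 37.0]
tool_rot: [[0.978, 0.102, 0.182], [0.209, -0.489, -0.847], [0.003, 0.866, -0.499]]
contact_force: [-0.5, -0.3, -2.1]
gripper_width: 0.462
t: 10.4
ee_pos: [479.4, 189.2, 36.3]
tool_rot: [[0.978, 0.102, 0.182], [0.209, -0.489, -0.847], [0.003, 0.866, -0.499]]
contact_force: [-0.7, 0.3, -1.2]
gripper_width: 0.46
```

```bash
for i in 1; do python3 -m creep '0 0 -.7 0 0 0;0 0 0 0 0 0'; done;python3 -m creep '0 0 -.7 0 0 0;0 0 0 0 0 0';python3 -m creep '0 0 -.7 0 0 0;0 0 0 0 0 0'
```

```text
t: 10.57
ee_pos: [479.4, 189.3, 35.7]
tool_rot: [[0.978, 0.102, 0.182], [0.209, -0.489, -0.847], [0.003, 0.866, -0.499]]
contact_force: [-0.5, -0.4, -1.7]
gripper_width: 0.458
t: 10.73
ee_pos: [479.4, 189.3, 35.6]
tool_rot: [[0.978, 0.101, 0.182], [0.209, -0.488, -0.847], [0.003, 0.867, -0.499]]
contact_force: [-2.0, 0.9, 5.0]
gripper_width: 0.457
t: 10.9
ee_pos: [479.5, 189.3, 35.6]
tool_rot: [[0.978, 0.101, 0.182], [0.208, -0.488, -0.848], [0.004, 0.867, -0.498]]
contact_force: [-2.9, 2.9, 10.1]
gripper_width: 0.46
```

```bash
python3 -m creep '0 0 1 0 0 0;0 0 0 0 0 0'; python3 -m creep '0 0 0 0 0 0;0 0 0 0 0 0;0 0 0 0 0 0;0 0 0 0 0 0;0 0 0 0 0 0' 0.65
python3 -m creep '-1 4.2 2.5 0 0 0;-1.8 8.5 5 0 0 0;-3.6 17 10 0 0 0;-3.6 17 10 0 0 0;-3.6 17 10 0 0 0;-3.6 17 10 0 0 0;-3.6 17 10 0 0 0;-3.6 17 10 0 0 0;0 0 25 0 0 0;0 0 25 0 0 0;0 0 25 0 0 0;0 0 25 0 0 0'
python3 - <<'E'
from h import *
for n in('top','side'): np.savez(n+'3',**cam(n))
A,B=[np.load(n+'3.npz')['frame'] for n in('top','side')]
A=cv2.resize(A[160:260,135:235,::-1],(400,400),interpolation=2);B=cv2.resize(B[90:190,165:265,::-1],(400,400),interpolation=2)
cv2.imwrite('pics/g4.png',np.hstack([A,B]))
E
python3 m3.py 3 '[475,202,4]'
```

```text
t: 11.07
ee_pos: [479.5, 189.3, 35.6]
tool_rot: [[0.978, 0.101, 0.182], [0.209, -0.489, -0.847], [0.003, 0.866, -0.5]]
contact_force: [-1.2, 1.0, 2.8]
gripper_width: 0.458
t: 11.48
ee_pos: [479.4, 189.2, 35.2]
tool_rot: [[0.978, 0.102, 0.182], [0.209, -0.489, -0.847], [0.003, 0.866, -0.499]]
contact_force: [-0.6, -0.4, 1.0]
gripper_width: 0.648
t: 12.48
ee_pos: [454.5, 304.8, 204.3]
tool_rot: [[0.978, 0.102, 0.183], [0.209, -0.489, -0.847], [0.003, 0.866, -0.5]]
contact_force: [0.6, -1.1, -0.4]
gripper_width: 0.651
top cap 89 ztop 115.6 topface xy [473.4 202.4 112. ] med [472.7 201.7 112.2]
  amber 151 [[451.5, 179.8, 16.9], [465.2, 190.1, 73.7], [493.3, 221.7, 80.0]]
  shoulder 97 ((472.75225830078125, 202.42416381835938), (40.56689453125, 39.9722785949707), 11.552781105041504)
  face normal [-0.379 -0.925 -0.033] [468.8 186.6  46.6] 47
side cap 67 ztop 114.0 topface xy [474.7 196.3 112. ] med [473.9 197.5 110.9]
  amber 119 [[455.2, 174.4, 8.8], [469.8, 184.2, 71.8], [495.2, 208.1, 79.6]]
  shoulder 61 ((474.93621826171875, 194.75674438476562), (38.67100143432617, 41.63039016723633), 7.091880798339844)
  face normal [-0.053  0.997 -0.062] [472.1 181.8  51.4] 50
```

View pics/g4.png

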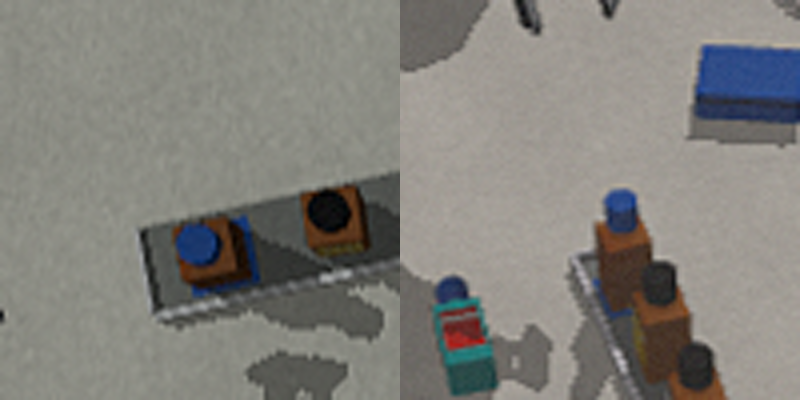

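The bottle stands by itself on the blue square, with its cap at top-crop (197,243) and axis about (474,202) against (475,202). Now I turn the tool vertical for a top-down regrasp on the ±y faces.

```bash
python3 -m creep '2 -10.3 0 .1026 .022 0;2 -10.3 0 .1026 .022 0;2 -10.3 0 .1026 .022 0;2 -10.3 0 .1026 .022 0;2 -10.3 0 .1026 .022 0;2 -10.3 0 .1026 .022 0;2 -10.3 0 .1026 .022 0;2 -10.3 0 .1026 .022 0;2 -10.3 0 .1026 .022 0;2 -10.3 0 .1026 .022 0;0 0 0 0 0 0;0 0 0 0 0 0'
```

```text
t: 13.58
ee_pos: [475.8, 198.3, 203.6]
tool_rot: [[0.98, 0.201, 0.001], [0.201, -0.98, 0.003], [0.002, -0.002, -1.0]]
contact_force: [0.6, 0.8, -0.0]
gripper_width: 0.647
```

```bash
python3 -m creep '1 3.3 -15 0 0 0.005;0 0 -20 0 0 0;0 0 -20 0 0 0;0 0 -20 0 0 0;0 0 -20 0 0 0;0 0 -20 0 0 0;0 0 -15 0 0 0;0 0 -10 0 0 0;0 0 -7 0 0 0;0 0 -5 0 0 0;0 0 0 0 0 0;0 0 0 0 0 0'
python3 -m creep '0 0 -3 0 0 0;0 0 -3 0 0 0;0 0 0 0 0 0'
```

```text
t: 14.58
ee_pos: [476.3, 204.6, 51.2]
tool_rot: [[0.977, 0.212, 0.001], [0.212, -0.977, 0.002], [0.001, -0.002, -1.0]]
contact_force: [0.0, 0.0, -0.2]
gripper_width: 0.65
t: 14.83
ee_pos: [476.0, 204.2, 44.7]
tool_rot: [[0.977, 0.211, 0.0], [0.211, -0.977, 0.002], [0.001, -0.002, -1.0]]
contact_force: [0.1, 0.4, -1.0]
gripper_width: 0.649
```

```bash
python3 -m creep '.6 -2.5 0 0 0 0;0 0 0 0 0 0;0 0 0 0 0 0'; python3 -m creep '0 0 0 0 0 0;0 0 0 0 0 0;0 0 0 0 0 0;0 0 0 0 0 0;0 0 0 0 0 0;0 0 0 0 0 0;0 0 0 0 0 0;0 0 0 0 0 0' 0
python3 -m creep '0 0 5 0 0 0;0 0 10 0 0 0;0 0 10 0 0 0;0 0 20 0 0 0;0 0 20 0 0 0;0 0 25 0 0 0;0 0 25 0 0 0;0 0 25 0 0 0;0 0 25 0 0 0;0 0 15 0 0 0;0 0 0 0 0 0;0 0 0 0 0 0'
python3 - <<'E'
from h import *
for n in('top','side'): np.savez(n+'4',**cam(n))
A,B=[np.load(n+'4.npz')['frame'] for n in('top','side')]
A=cv2.resize(A[150:270,115:235,::-1],(400,400),interpolation=2);B=cv2.resize(B[60:180,165:285,::-1],(400,400),interpolation=2)
cv2.imwrite('pics/g5.png',np.hstack([A,B]))
E
```

```text
t: 15.08
ee_pos: [476.8, 201.5, 45.0]
tool_rot: [[0.977, 0.211, 0.001], [0.211, -0.977, 0.002], [0.001, -0.002, -1.0]]
contact_force: [-0.2, -1.1, -0.0]
gripper_width: 0.657
t: 15.75
ee_pos: [477.0, 201.9, 45.1]
tool_rot: [[0.977, 0.211, 0.001], [0.211, -0.977, 0.002], [0.002, -0.002, -1.0]]
contact_force: [1.2, -0.5, 6.2]
gripper_width: 0.458
t: 16.75
ee_pos: [476.8, 201.8, 225.7]
tool_rot: [[0.977, 0.211, 0.002], [0.211, -0.977, 0.003], [0.002, -0.002, -1.0]]
contact_force: [-0.2, -0.4, -2.7]
gripper_width: 0.456
```

View pics/g5.png

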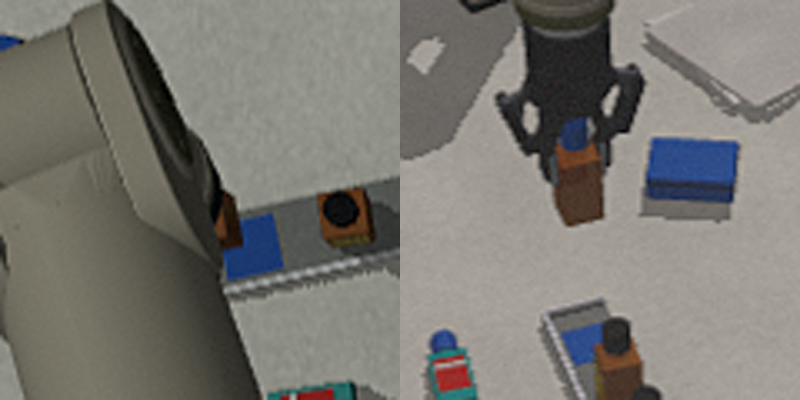

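The bottle is lifted cleanly: side-crop (578,170), held at the top of its body, with the blue place below it empty. Now I carry it and turn it by −177°.

```bash
python3 -m creep '-1 -14 0 0 0 -.119;-1 -14 0 0 0 -.119;-1 -14 0 0 0 -.119;-1 -14 0 0 0 -.119;-1 -14 0 0 0 -.119;-1 -14 0 0 0 -.119;-1 -14 0 0 0 -.119;-1 -14 0 0 0 -.119;-1 -14 0 0 0 -.119;-1 -14 0 0 0 -.119;-1 -14 0 0 0 -.119;-1 -14 0 0 0 -.119'
python3 -m creep '-1 -14 0 0 0 -.119;-1 -14 0 0 0 -.119;-1 -14 0 0 0 -.119;-1 -14 0 0 0 -.119;-1 -14 0 0 0 -.119;-1 -14 0 0 0 -.119;-1 -14 0 0 0 -.119;-1 -14 0 0 0 -.119;-1 -14 0 0 0 -.119;-1 -14 0 0 0 -.119;-1 -14 0 0 0 -.119;-1 -14 0 0 0 -.119'
python3 -m creep '0 0 0 0 0 -.119;0 0 0 0 0 -.119;0 0 0 0 0 0;0 0 0 0 0 0'
python3 - <<'E'
from h import *
from scipy.optimize import least_squares
al=np.radians(105); d=np.array([np.cos(al),np.sin(al)]); e=np.array([d[1],-d[0]]); o=np.array([452,-241.4])-180*d
for n in('top0','side0'):
    c=dict(np.load(n+'.npz')); P=pts(c); h=cv2.cvtColor(c['frame'],cv2.COLOR_RGB2HSV)
    a=(P[...,:2]-o)@d; b=(P[...,:2]-o)@e
    m=(a>40)&(a<68)&(abs(b)<24)&(P[...,2]>185)&(P[...,2]<235)&(h[...,2]<70)
    B,Z=b[m],P[...,2][m]
    r=least_squares(lambda p:np.hypot(B-p[0],Z-p[1])-20,[0,205],loss='soft_l1'); 
    m2=(a>0)&(a<28)&(abs(b)<35)&(P[...,2]>185)&(P[...,2]<240)&(h[...,2]>90)
    q=b[m2]; print(n,m.sum(),'b,z',r.x.round(2),'rms',np.std(r.fun).round(2),'Zmed near centre',np.median(Z[abs(B-r.x[0])<6]).round(1),'lens front a max',np.percentile(a[(abs(b)<20)&(P[...,2]>185)&(P[...,2]<235)&(a<90)],97).round(1))
    # barrel bottom: lowest
E
```

```text
t: 17.85
ee_pos: [463.5, 33.0, 223.3]
tool_rot: [[0.343, -0.939, -0.001], [-0.939, -0.343, -0.001], [0.001, 0.001, -1.0]]
contact_force: [0.8, -0.3, -1.4]
gripper_width: 0.46
t: 18.85
ee_pos: [451.6, -134.7, 223.4]
tool_rot: [[-0.881, -0.473, -0.002], [-0.473, 0.881, -0.002], [0.003, -0.0, -1.0]]
contact_force: [0.3, 0.4, -1.6]
gripper_width: 0.459
t: 19.18
ee_pos: [451.9, -134.0, 223.8]
tool_rot: [[-0.965, -0.261, -0.002], [-0.261, 0.965, -0.002], [0.003, -0.001, -1.0]]
contact_force: [-0.4, 0.1, -1.1]
gripper_width: 0.461
top0 182 b,z [7.0000e-02 2.0372e+02] rms 1.48 Zmed near centre 223.3 lens front a max 72.6
side0 162 b,z [  0.34 203.83] rms 1.62 Zmed near centre 223.2 lens front a max 65.7
```

The lens axis is at z = 203.7 mm in both views and is centred laterally on the spot. I'm approaching, then checking before the last 28 mm.

```bash
python3 -m creep '-1 -12 -3.4 0 0 0;-1 -12 -3.4 0 0 0;-1 -12 -3.4 0 0 0;-1 -12 -3.4 0 0 0;-1 -12 -3.4 0 0 0;0 0 0 0 0 0;0 0 0 0 0 0;0 0 0 0 0 0'
python3 - <<'E'
from h import *
for n in('top','side'): np.savez(n+'5',**cam(n))
A,B=[np.load(n+'5.npz')['frame'] for n in('top','side')]
A=cv2.resize(A[170:270,290:430,::-1],(560,400),interpolation=2)[:,:400];B=cv2.resize(B[180:330,190:290,::-1],(400,600),interpolation=2)
cv2.imwrite('pics/g6.png',np.hstack([np.vstack([A,np.zeros((200,400,3),np.uint8)]),B]))
E
python3 m3.py 5 '[447,-194,166]'
```

```text
t: 19.85
ee_pos: [447.7, -193.4, 207.6]
tool_rot: [[-0.966, -0.26, -0.001], [-0.26, 0.966, -0.001], [0.001, -0.001, -1.0]]
contact_force: [0.3, 0.5, -2.1]
gripper_width: 0.459
top cap 17 ztop 362.8 topface xy [ 447.5 -171.2  274. ] med [ 440.2 -154.2  360.1]
  amber 111 [[422.7, -176.5, 177.0], [439.9, -171.0, 220.9], [457.2, -154.4, 342.2]]
  shoulder 35 ((440.1126403808594, -172.7808380126953), (36.020484924316406, 5.726146697998047), 12.746267318725586)
  face normal [ 0.228 -0.974 -0.004] [ 439.  -171.1  203.9] 66
side cap 68 ztop 275.2 topface xy [ 449.2 -203.2  274. ] med [ 449.3 -202.6  272.5]
  amber 297 [[429.2, -217.8, 171.2], [447.6, -210.6, 221.0], [467.2, -191.3, 240.9]]
  shoulder 105 ((449.061767578125, -201.83180236816406), (39.029869079589844, 27.466781616210938), 7.515109539031982)
  face normal [-0.197  0.98   0.016] [ 448.  -212.2  201.3] 182
```

View pics/g6.png

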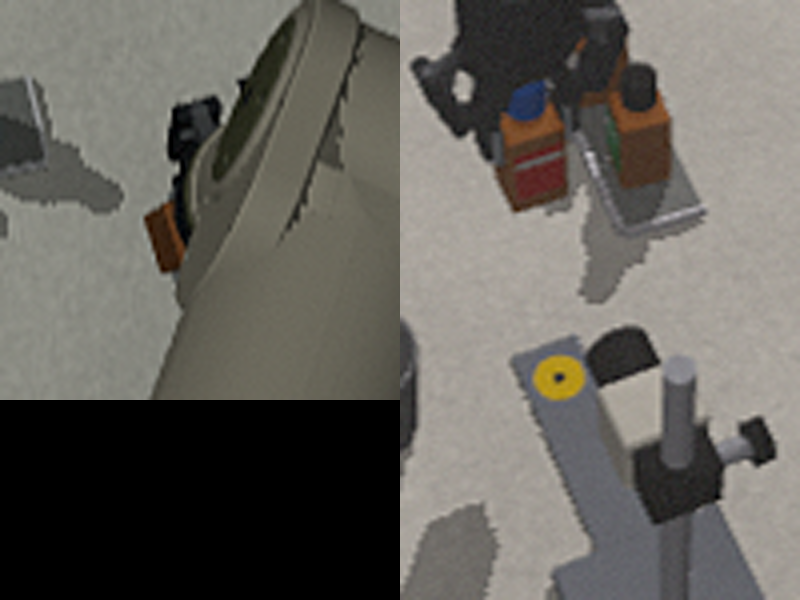

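The side crop shows the red label facing the lens (540,175), the yellow spot (558,377) and the lens (620,350); the way is clear. I have 30 mm left to go, then I check the label.

```bash
python3 -m creep '0 -8 0 0 0 0;0 -8 -.8 0 0 0;0 -8 0 0 0 0;0 -7.4 0 0 0 0;0 0 0 0 0 0;0 0 0 0 0 0;0 0 0 0 0 0;0 0 0 0 0 0'
cat > m4.py <<'E'
from h import *
print(get_obs()['ee_pos'].round(1),get_obs()['tool_rot'].round(3).tolist())
al=np.radians(105); d=np.array([np.cos(al),np.sin(al),0]); e=np.array([d[1],-d[0],0]); F=np.array([452,-241.4,203.7])
c=cam('side'); np.savez('side6',**c); np.savez('top6',**cam('top')); P=pts(c); h=cv2.cvtColor(c['frame'],cv2.COLOR_RGB2HSV).astype(int)
near=(np.linalg.norm(P[...,:2]-F[:2],axis=-1)<45)&(P[...,2]>140)&(P[...,2]<245)
red=near&((h[...,0]<5)|(h[...,0]>170))&(h[...,1]>120)&(h[...,2]>50)
amb=near&((h[...,0]<20)|(h[...,0]>170))&(h[...,1]>100)
D=(P-F)@d; E=(P-F)@e
fr=amb&(D<6)&(P[...,2]<236)
print('red',red.sum(),'d e z med',np.median(D[red]).round(1),np.median(E[red]).round(1),np.median(P[...,2][red]).round(1),'ranges e,z',np.percentile(E[red],[2,98]).round(1),np.percentile(P[...,2][red],[2,98]).round(1))
print('front face d',np.median(D[fr]).round(1),'e',np.percentile(E[fr],[2,98]).round(1),'z',np.percentile(P[...,2][fr],[2,98]).round(1))
q=P[fr]; A=np.c_[E[fr],P[...,2][fr]-203,np.ones(len(q))]; k=np.linalg.lstsq(A,D[fr],rcond=None)[0]; print('slope e,z (rad)',k.round(3),len(q))
# silhouette: label contour -> min area quad cast onto plane d=median
m=red.astype(np.uint8); m=cv2.morphologyEx(m,cv2.MORPH_CLOSE,np.ones((3,3)))
ct=max(cv2.findContours(m,0,2)[0],key=cv2.contourArea); M=cv2.moments(ct); u,v=M['m10']/M['m00'],M['m01']/M['m00']
o,r=ray(c,u,v); t=-((o-F)@d)/(r@d); X=o+t*r; print('label+white centroid cast on plane: e,z',((X-F)@e).round(1),X[2].round(1))
cv2.imwrite('pics/g7.png',cv2.resize(c['frame'][190:310,180:300,::-1],(600,600),interpolation=2))
E
python3 m4.py
```

```text
t: 20.62
ee_pos: [447.7, -225.3, 206.9]
tool_rot: [[-0.966, -0.258, -0.0], [-0.258, 0.966, -0.001], [0.001, -0.001, -1.0]]
contact_force: [1.0, -0.5, -2.1]
gripper_width: 0.461
[ 447.7 -225.3  206.9] [[-0.966, -0.258, -0.0], [-0.258, 0.966, -0.001], [0.001, -0.001, -1.0]]
red 93 d e z med -2.5 -1.5 198.3 ranges e,z [-16.4  13. ] [179.4 224.4]
front face d -1.8 e [-21.8  15.7] z [169.9 234.9]
slope e,z (rad) [-0.022  0.016 -1.657] 223
label+white centroid cast on plane: e,z -0.6 199.7
```

View pics/g7.png

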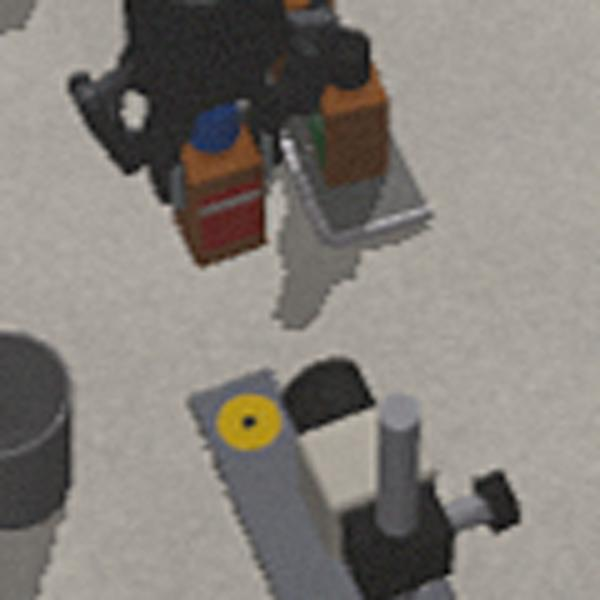

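The label sits at about the focus height and depth. It faces the lens to within about 1°, going by the face slope of −0.022 rad. The side camera puts it about 2 mm to one side, so I'm trimming by that.

```bash
python3 -m creep '2 .5 0 0 0 0;0 0 0 0 0 0;0 0 0 0 0 0;0 0 0 0 0 0;0 0 0 0 0 0;0 0 0 0 0 0;0 0 0 0 0 0;0 0 0 0 0 0'
python3 m4.py
python3 - <<'E'
from h import *
s=dict(np.load('side6.npz'));t=dict(np.load('top6.npz'))
# bystander change check vs start: depth/colour diffs by region, using side view centroids
s0=dict(np.load('side0.npz'));t0=dict(np.load('top0.npz'))
for n,a,b,box in(('turq side',s0,s,(168,155,195,192)),('slidebox side',s0,s,(235,98,270,122)),('marker side',s0,s,(302,170,340,195)),('jar side',s0,s,(328,242,350,268)),('mug side',s0,s,(160,252,200,298)),('white/green/yellow side',s0,s,(220,152,265,238)),('head side',s0,s,(235,258,288,350)),('lane bottles top',t0,t,(205,188,303,225))):
    x0,y0,x1,y1=box; d=np.abs(a['depth'][y0:y1,x0:x1]-b['depth'][y0:y1,x0:x1]); print(n,'median ddepth',np.median(d).round(1),'frac>15mm',(d>15).mean().round(3))
E
```

```text
t: 21.38
ee_pos: [449.6, -225.2, 207.0]
tool_rot: [[-0.966, -0.258, -0.0], [-0.258, 0.966, -0.002], [0.001, -0.002, -1.0]]
contact_force: [-0.1, -0.4, -2.7]
gripper_width: 0.456
[ 449.6 -225.2  207. ] [[-0.966, -0.258, -0.0], [-0.258, 0.966, -0.002], [0.001, -0.002, -1.0]]
red 101 d e z med -2.9 1.0 199.4 ranges e,z [-14.5  16.5] [181. 227.]
front face d -2.2 e [-20.4  17.5] z [169.8 235.4]
slope e,z (rad) [-0.009  0.007 -1.992] 221
label+white centroid cast on plane: e,z 1.7 199.6
turq side median ddepth 3.8 frac>15mm 0.021
slidebox side median ddepth 7.5 frac>15mm 0.345
marker side median ddepth 3.4 frac>15mm 0.014
jar side median ddepth 2.8 frac>15mm 0.009
mug side median ddepth 2.7 frac>15mm 0.007
white/green/yellow side median ddepth 10.2 frac>15mm 0.48
head side median ddepth 2.3 frac>15mm 0.008
lane bottles top median ddepth 2.3 frac>15mm 0.009
```

```bash
python3 - <<'E'
from h import *
for k in '06':
    t=dict(np.load(f'top{k}.npz')); h=cv2.cvtColor(t['frame'],cv2.COLOR_RGB2HSV).astype(int)
    m=np.zeros(h.shape[:2],bool); m[145:205,80:130]=((h[...,0]>100)&(h[...,0]<125)&(h[...,1]>120))[145:205,80:130]
    print(k,m.sum(),np.argwhere(m).mean(0).round(1))
print(get_obs()['gripper_width'],get_obs()['ee_pos'].round(1))
print(finish_job())
E
```

```text
0 945 [175.4 105.4]
6 945 [175.5 105.4]
0.4602440290245739 [ 449.6 -225.2  207. ]
the job is handed in; nothing more can be done
None
```

I stood the red-labelled bottle upright on the blue place and let it go. It stood there by itself for about 4 s while I prepared the second grasp. I then picked it up from above and handed the job in at about 21.5 s, with it held in the gripper at the camera's focus point.

**Label position:** by the side camera, the label is within about 1–2 mm of the focus point sideways and along the lens axis. It faces the lens to within about 1°. Its visible red spans 181–227 mm in height, middle 204 mm, and the lens axis measured 203.7 mm.

**Checks that disagreed:**
- The centroid of the label patch came out about 4 mm low, at 199.6 mm. I put this down to the colour mask missing part of the label. The robot-side estimate and the face edges both gave about 204 mm, so I kept that.
- Robot and camera differed by about 2–3 mm sideways. I trimmed the pose 2 mm to match the camera.

**Bystanders:** nothing else appears to have moved. The lane bottles, mug, jar, marker, camera head and turquoise look-alike matched their starting depth. The side view of the slide box and lane bottles showed large differences, which I took to be the arm in the way. The top view showed both unchanged.

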